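Lid the drying jars

TASK

Pick out the three lids from among the ware on the board and set each one gently on the jar it fits: the small round lid on the tall narrow jar, the wide round lid on the wide low jar, the square lid squarely on the square jar. Each lid must be fully home, its plug down in the jar's mouth and its flange flat on the rim; leave the jars and the two bowls standing where they are.

Things in the scene. Friction and masses are not known exactly. Their poses are not given: they have to be found in the camera images.
- small_lid: Small round lid, dry brown clay, 90 g. Origin: centre of the plug's underside, z up; starts plug down on the board. Plug z 0-9 mm, 52 mm dia. (46 at its tapered foot); flange z 9-16, 74 dia.; knob on the axis z 16-42, upright cylinder 24 dia.: grasp from above, fingertips a few mm over the flange. Belongs to the tall jar (60 mm mouth).
- wide_lid: Wide round lid, dry brown clay, 170 g. Origin: centre of the plug's underside, z up; starts plug down on the board. Plug z 0-9 mm, 80 mm dia. (74 at its tapered foot); flange z 9-16, 102 dia.; knob on the axis z 16-42, upright cylinder 24 dia.: grasp from above, fingertips a few mm over the flange. Belongs to the wide jar (88 mm mouth).
- square_lid: Square lid, dry brown clay, 130 g. Origin: centre of the plug's underside, z up; starts plug down on the board; x, y along its sides. Plug z 0-9 mm, 56x56 (50x50 in the lowest 5); flange z 9-16, 78x78; bar grip z 16-42, 44 long in x, 14 thick in y: pinch across y, fingertips a few mm over the flange. Belongs to the square jar (64x64 mouth), sides parallel, any quarter turn.
- tall_jar: Narrow round open jar, 72 mm outer diameter, 80 mm high, mouth 60 mm. Dry brown clay, 6 mm walls, loose. Origin: centre of its underside, on the board; z up; open rim at z = 80 mm. With its lid home, the lid's origin is at z = 71 mm in the jar's frame. About 0.3 kg.
- wide_jar: Wide low round open jar, 100 mm outer diameter, 55 mm high, mouth 88 mm. Dry brown clay, 6 mm walls, loose. Origin: centre of its underside, on the board; z up; open rim at z = 55 mm. With its lid home, the lid's origin is at z = 46 mm in the jar's frame. About 0.4 kg.
- square_jar: Square open jar, 76 x 76 mm outside, 65 mm high, mouth 64 x 64 mm; x and y along its sides. Dry brown clay, 6 mm walls, loose. Origin: centre of its underside, on the board; z up; open rim at z = 65 mm. With its lid home, the lid's origin is at z = 56 mm in the jar's frame. About 0.38 kg.
- bowl: Small open clay bowl standing upright, 96 mm across its rim, 36 mm high; loose. Origin: centre of its underside. Not part of the job. Jars, lids and bowls all stand on a flat plywood ware board whose top is 12 mm above the work surface, centres at least 130 mm apart at the start.
- upturned_bowl: Small clay bowl lying rim down, 92 mm across, 36 mm high, a 50 mm foot ring on top and no knob; loose. Origin: centre of its lower side, on the board. Not part of the job.
Not all that is in view belongs to the job. Leave any green or orange look-alike of the small_lid alone.

How it is judged:
By the outcome, as a careful person would: the job done as asked, in the order asked, and still so for the second after the job is handed in, with the robot touching nothing.
It also fails if it takes over 88 s, if anything falls off the work surface, if the arm or the gripper's body presses on something with over 40 N, if the wrist force passes 120 N, or if a joint passes its speed limit or range.

ROBOT

A 6-joint arm with a two-finger parallel gripper is mounted at the origin on the work surface. World frame = base frame: x ahead of the robot, y to its left, z up, the work surface at z = 0. Lengths are in m, angles in rad, forces in N, time in s.
With the tool pointing down it reaches from about 0.3 to 0.85 m from the base axis. Payload 4.2 kg.
Tool frame: the origin (TCP) lies midway between the tips of the shut fingers; the grasp point (between the pads) lies 19 mm behind it; z points along the fingers, y is the line along which they close (so a half turn about z gives the same grasp; the last joint's range is limited). The gripper opens to 91 mm and grips with 3 to 60 N. Pads are 32 mm wide; open, the fingers measure 118 mm over their backs; the gripper's body (76 mm by 178 mm) begins 60 mm behind the grasp point.
Start: joints at [-1.199, 0.32, 1.565, -0, 1.257, -0.02], TCP at [0.22, -0.531, 0.189] pointing down, gripper open.
Joint ranges: [-3.11, 3.11], [-0.84, 2.01], [0.21, 2.61], [-1.34, 4.49], [0.05, 2.63], [-2.56, 2.56]. Speed limits (rad/s): [2.57, 2.57, 3.14, 3.14, 3.14, 3.14].

INTERFACE

Orientations are given as a unit quaternion [w, x, y, z].
In Python, from cell import get_state, snapshot, hand_in gives the robot as it stands.
- The arm moves only by the shell command python3 -m pendant 'ROWS'. ROWS is JSON, a list that holds one entry, the list of rows, each a list of 5 numbers: the shift along the world's x, y, z normalised to -1 to 1, where 1 is 0.3 m, then the turn about the world's z normalised to -1 to 1, where 1 is 180 degrees, then the closure, from 0 (fully open) to 1 (shut). A call has 1 to 8 rows; each row is the pose to reach, as a shift and turn from the pose commanded when the call began, turning the shorter way round; what a row does not reach only later rows make up. A row lasts 1/8 s, in which the tool goes at most 62.5 mm and 10.7 degrees, less where a joint would pass 70% of its speed; a pose out of reach is approached as far as the arm can. A call with a number of a shift or a turn outside -1 to 1 is refused whole. A call with a gripper value outside its range is refused whole. The fingers move at their own pace and stop on an object; the grip force is fixed at half the most. Time passes only in rows, so rows that repeat a pose let the fingers close. It gives the time, the measured TCP pose, the force, the opening and the grip force at its end, in the units of the state.
- get_state(): the state, without advancing time (a new reading comes with each control period).
- snapshot(name): name is "scene" or "top" or "wrist"; returns a dict with "img" (480x640x3 uint8, red, green, blue), "range_z" (480x640 float32, m along the optical axis (not along the pixel's ray), 0 where there is no reading), "fovy" (degrees; the focal length in pixels is half the picture's height over the tangent of half this angle, whatever the lens; pixels are square), "cx", "cy" (the principal point, pixels), "R" (3x3) and "t" (3): a world point X has camera coordinates R X + t. Camera axes: x right, y down, z forward; pixel columns grow to the right and rows downward; lengths in m; the calibration is good to about 2 mm. A picture is of the moment at which its call begins.
- hand_in(): hands the job in; it is judged then, once.
The state is a dict: "time_s": time; "qpos": joint angles; "joint_velocities": joint speeds; "joint_efforts": joint torques, N m; "eef_pos": TCP position; "tool_rot": TCP orientation; "force": force on the tool from outside, world axes, zero at the start; "moment": the same for the moment, N m; "gripper_width": finger opening in m; "grip_force": force on a finger pad.
Only numpy, scipy, OpenCV 4.12 (cv2) and the standard library are available. Lean on these libraries where they do the work, as an engineer would, in place of code of your own. Each camera call takes 0.05 s, during which the arm holds its last target. There are 200 camera calls.

## Working session

There is one attempt and no reset: what is moved stays moved. The work goes in short steps, Python scripts to look and compute and a shell command to move; the robot and the scene stay as the last step left them, time stands still between calls to the robot, and variables do not carry over. Pictures are saved under pics/ and viewed, at most 14 in all, crops included, and the job is handed in when it is done.

```bash
mkdir -p pics; ls; python3 - <<'E'
from cell import *
import cv2,numpy as np
for n in("top","scene"):
    s=snapshot(n); cv2.imwrite(f"pics/{n}0.png",s["img"][:,:,::-1]); np.savez(f"{n}0.npz",**s); print(n,s["fovy"],s["cx"],s["cy"],s["R"],s["t"])
print(get_state())
E
```

```text
pics
top 56.30682043550779 325.55818231656576 226.85876414463942 [[-0.00738894 -0.9996064   0.0270639 ]
 [-0.99445796  0.00450702 -0.10503832]
 [ 0.104875   -0.02769003 -0.99409984]] [-0.01439511  0.55727167  0.99253984]
scene 43.467063633245274 317.80166262119195 244.65968570814272 [[ 0.87423166  0.48539645  0.01045383]
 [ 0.27013853 -0.46842113 -0.84119369]
 [-0.40341564  0.73822214 -0.54063287]] [-0.49042002 -0.11253716  1.5694228 ]
{'time_s': 0.1, 'qpos': array([-1.19897911e+00,  3.20215682e-01,  1.56553073e+00, -3.27514680e-05,
        1.25739489e+00, -2.00394929e-02]), 'joint_velocities': array([ 8.58229016e-04, -1.19456095e-03, -2.73571872e-03,  5.40959483e-05,
        7.01510263e-04,  1.25824007e-04]), 'joint_efforts': array([ 5.94576086e-04, -4.13331485e+01, -2.32509577e+01,  7.30099319e-02,
        4.22297814e-02, -4.49330071e-05]), 'eef_pos': array([ 0.2193905 , -0.53098175,  0.18832165]), 'tool_rot': array([-7.59651251e-04,  9.80866084e-01,  1.94682115e-01, -1.50827547e-04]), 'force': array([ 0.67248255, -0.60904041, -0.09053917]), 'moment': array([ 0.00075757, -0.0269842 ,  0.00639533]), 'grip_force': 0.0, 'gripper_width': 0.09109011691247937}
```

View pics/top0.png

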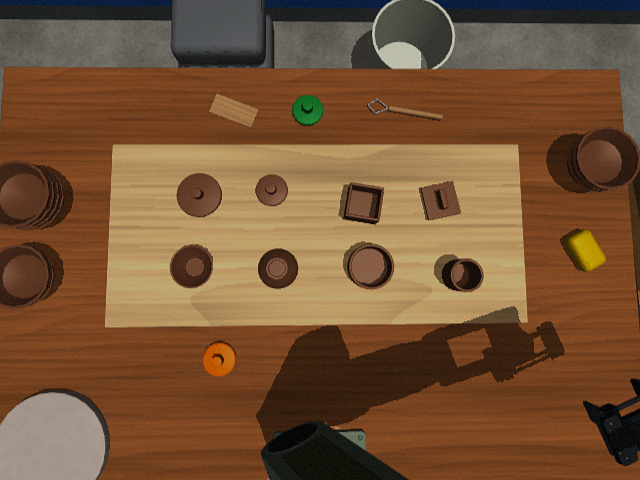

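View pics/scene0.png

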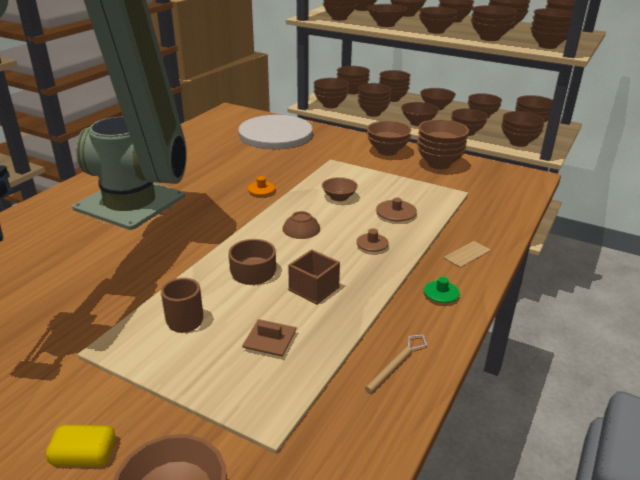

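The top view shows the wide lid at (199,195), small lid (271,190), square jar (362,203), square lid (440,200), wide jar (370,266) and tall jar (463,275). The bowls are at (191,266) and (278,268). The green and orange lids are off the board. Next I measure each piece from depth at its known top height.

```bash
cat > h.py <<'E'
import numpy as np,cv2
def cloud(s):
    f=240/np.tan(np.radians(float(s["fovy"]))/2)
    z=s["range_z"]; v,u=np.mgrid[0:480,0:640]
    P=np.dstack([(u-s["cx"])/f*z,(v-s["cy"])/f*z,z])
    W=(P.reshape(-1,3)-s["t"])@s["R"]; W=W[z.ravel()>0]
    return W
def pix(s,p):
    f=240/np.tan(np.radians(float(s["fovy"]))/2); c=s["R"]@np.array(p)+s["t"]
    return f*c[:2]/c[2]+[float(s["cx"]),float(s["cy"])]
# name: px, band height above board, sel radius, size
OBJ=dict(small_lid=((271,190),.016,.05,74),wide_lid=((199,195),.016,.062,102),square_lid=((440,200),.016,.065,78),
 tall_jar=((463,275),.080,.05,72),wide_jar=((370,266),.055,.062,100),square_jar=((362,203),.065,.065,76),
 small_knob=((271,190),.042,.03,24),wide_knob=((199,195),.042,.03,24),bar=((440,200),.042,.035,44))
def fit(W,c,h,r,tol=.004,zb=.012):
    q=W[(np.hypot(*(W[:,:2]-c).T)<r)&(abs(W[:,2]-zb-h)<tol)]
    if len(q)<8: return None
    m=(q[:,:2]*1000).astype(np.float32)
    (cc,rr)=cv2.minEnclosingCircle(m); R=cv2.minAreaRect(m)
    return dict(n=len(q),z=round(float(np.median(q[:,2]))*1000,1),circ=np.round(cc,1),dia=round(2*rr,1),rect=np.round(R[0],1),wh=np.round(R[1],1),ang=round(R[2],1))
E
python3 - <<'E'
from h import *
s=np.load("top0.npz"); s2=np.load("scene0.npz"); W=cloud(s);W2=cloud(s2)
f=240/np.tan(np.radians(float(s["fovy"]))/2)
b=W[(W[:,0]>.35)&(W[:,0]<.7)&(abs(W[:,1])<.4)&(W[:,2]<.02)];print("board z",np.median(b[:,2]))
for k,(p,h,r,d) in OBJ.items():
    ray=s["R"].T@np.array([(p[0]-s["cx"])/f,(p[1]-s["cy"])/f,1]); o=-s["R"].T@s["t"]
    c=(o+ray*(.012+h-o[2])/ray[2])[:2]
    print(k,d,np.round(c,3)); 
    for w in(W,W2): print("   ",fit(w,c,h,r))
E
```

```text
board z 0.012581292901892142
small_lid 74 [0.643 0.107]
    {'n': 657, 'z': 28.2, 'circ': array([645.1, 105.6]), 'dia': 74.3, 'rect': array([645. , 106.4]), 'wh': array([72.5, 71.7]), 'ang': 62.0}
    {'n': 309, 'z': 26.3, 'circ': array([644.8, 101.5]), 'dia': 74.8, 'rect': array([644.9, 100. ]), 'wh': array([70.1, 68.9]), 'ang': 17.7}
wide_lid 102 [0.632 0.271]
    {'n': 1357, 'z': 28.1, 'circ': array([634.1, 272.3]), 'dia': 102.3, 'rect': array([634.2, 272.2]), 'wh': array([100.2, 100. ]), 'ang': 82.5}
    {'n': 496, 'z': 26.3, 'circ': array([636.3, 266.9]), 'dia': 105.8, 'rect': array([634.9, 269.9]), 'wh': array([98.1, 97.7]), 'ang': 7.9}
square_lid 78 [ 0.619 -0.283]
    {'n': 909, 'z': 28.5, 'circ': array([ 618.9, -283.6]), 'dia': 106.8, 'rect': array([ 619.4, -284. ]), 'wh': array([78.3, 78.9]), 'ang': 11.9}
    {'n': 917, 'z': 26.7, 'circ': array([ 618. , -285.9]), 'dia': 109.1, 'rect': array([ 617.7, -285.6]), 'wh': array([78.8, 81.9]), 'ang': 12.2}
tall_jar 72 [ 0.446 -0.308]
    {'n': 294, 'z': 92.3, 'circ': array([ 447.7, -315.5]), 'dia': 72.4, 'rect': array([ 447.2, -314
[... 1059 characters left out ...]
ia': 30.6, 'rect': array([644.5, 103.5]), 'wh': array([20.3, 28.5]), 'ang': 7.1}
wide_knob 24 [0.627 0.264]
    {'n': 85, 'z': 53.9, 'circ': array([633.9, 272.2]), 'dia': 23.6, 'rect': array([633.6, 272.2]), 'wh': array([22.4, 22.1]), 'ang': 63.6}
    {'n': 35, 'z': 52.2, 'circ': array([633.3, 267.6]), 'dia': 25.2, 'rect': array([635. , 268.8]), 'wh': array([20.8, 23.8]), 'ang': 55.3}
bar 44 [ 0.614 -0.276]
    {'n': 114, 'z': 54.1, 'circ': array([ 618.9, -284.9]), 'dia': 42.7, 'rect': array([ 618.7, -283.9]), 'wh': array([42.5, 14.9]), 'ang': 11.7}
    {'n': 129, 'z': 52.3, 'circ': array([ 619.2, -286.9]), 'dia': 44.2, 'rect': array([ 618.5, -287.1]), 'wh': array([42.2, 17.5]), 'ang': 12.7}
```

Top-camera sizes match the nominal ones to within 1–2 mm. Moving to above the small lid.

```bash
python3 -m pendant '[[[0.7,1,0,0,0],[0.7,1,0,0,0],[0.7,1,0,0,0],[0.7,1,0,0,0],[0.7,1,0,0,0],[0.7,1,0,0,0],[0.7,1,0,0,0],[0.7,1,0,0,0]]]'; python3 -m pendant '[[[0.72,1,0,0,0],[0.72,1,0,0,0],[0.72,1,0,0,0],[0.72,1,0,0,0],[0.72,1,0,0,0],[0.72,1,0,0,0],[0.72,1,0,0,0],[0.72,1,0,0,0]]]'
cat > look.py <<'E'
import sys
from cell import *; from h import *
s=snapshot("wrist"); cv2.imwrite(f"pics/{sys.argv[1]}.png",s["img"][:,:,::-1]); np.savez(sys.argv[1]+".npz",**s); W=cloud(s)
T={'small_lid':(.645,.1063,.016,.05),'small_knob':(.645,.1068,.042,.03),'wide_lid':(.634,.2722,.016,.062),'wide_knob':(.634,.2722,.042,.03),
'square_lid':(.6192,-.284,.016,.065),'bar':(.6187,-.284,.042,.035),'tall_jar':(.4477,-.3155,.08,.05),'wide_jar':(.4675,-.1153,.055,.062),'square_jar':(.609,-.1017,.065,.065)}
for k in sys.argv[2:]: x,y,h,r=T[k]; print(k,fit(W,(x,y),h,r,.005), pix(s,(x,y,h+.012)))
g=get_state(); print(g["time_s"],np.round(g["eef_pos"],4),np.round(g["force"],2),g["gripper_width"])
E
python3 look.py w1 small_lid small_knob
```

```text
time_s: 1.1
eef_pos: [0.4292, -0.2317, 0.1888]
tool_rot: [0.0, 0.981, 0.195, -0.0]
force: [-0.8, -1.2, 0.6]
gripper_width: 0.0912
grip_force: 0.0
time_s: 2.1
eef_pos: [0.6451, 0.0665, 0.1885]
tool_rot: [0.0, 0.981, 0.194, -0.001]
force: [-1.0, -0.2, -0.1]
gripper_width: 0.0915
grip_force: 0.0
small_lid {'n': 3078, 'z': 28.3, 'circ': array([642.8, 106.2]), 'dia': 73.9, 'rect': array([642.7, 105.8]), 'wh': array([73. , 72.7]), 'ang': 21.1} [285.53712056 200.33799325]
small_knob {'n': 435, 'z': 54.4, 'circ': array([643.2, 106.1]), 'dia': 23.6, 'rect': array([643.1, 106. ]), 'wh': array([23.1, 22.9]), 'ang': 90.0} [282.4744193 205.0316496]
2.15 [0.645  0.0663 0.1888] [ 0.25 -0.78 -0.38] 0.09102391931261199
```

View pics/w1.png

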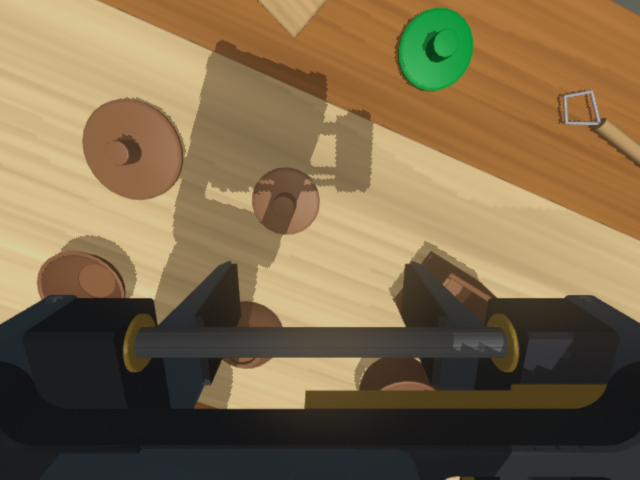

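The wrist view shows the small brown lid at (286,200), its knob at (284,210), and the green look-alike at (436,48). The two cameras agree within 2 mm. Going down to grasp.

```bash
python3 -m pendant '[[[-0.003,0.133,0,0,0],[-0.003,0.133,-0.2,0,0],[-0.003,0.133,-0.4,0,0],[-0.003,0.133,-0.48,0,0],[-0.003,0.133,-0.517,0,0],[-0.003,0.133,-0.517,0,0],[-0.003,0.133,-0.517,0,0],[-0.003,0.133,-0.517,0,0]]]'; python3 -m pendant '[[[0,0,0,0,0.6],[0,0,0,0,1],[0,0,0,0,1],[0,0,0,0,1],[0,0,0,0,1],[0,0,0,0,1],[0,0,0,0,1],[0,0,0,0,1]]]'
```

```text
time_s: 3.15
eef_pos: [0.6456, 0.1085, 0.0355]
tool_rot: [0.0, 0.981, 0.195, 0.001]
force: [-0.1, 1.0, 1.2]
gripper_width: 0.0908
grip_force: 0.0
time_s: 4.15
eef_pos: [0.6447, 0.1085, 0.034]
tool_rot: [0.0, 0.981, 0.195, 0.0]
force: [-0.1, -0.4, -1.1]
gripper_width: 0.0139
grip_force: 0.0
```

The opening is already below the 24 mm knob, so I look before going on.

```bash
python3 look.py w2 small_lid small_knob; python3 - <<'E'
from cell import *; import cv2
s=snapshot("scene"); im=s["img"][140:300,260:500,::-1]; cv2.imwrite("pics/s2.png",cv2.resize(im,None,fx=3,fy=3))
E
```

```text
small_lid {'n': 5472, 'z': 28.2, 'circ': array([643. , 105.9]), 'dia': 74.2, 'rect': array([644. , 107.3]), 'wh': array([70.2, 73.4]), 'ang': 58.2} [322.51877333 268.78726296]
small_knob {'n': 952, 'z': 54.3, 'circ': array([643.1, 106.5]), 'dia': 24.1, 'rect': array([643. , 106.9]), 'wh': array([23.4, 14.6]), 'ang': 22.6} [321.95046321 285.74870129]
4.2 [0.6447 0.1085 0.034 ] [ 0.28 -1.19 -0.23] 0.010071358260745738
```

View pics/s2.png

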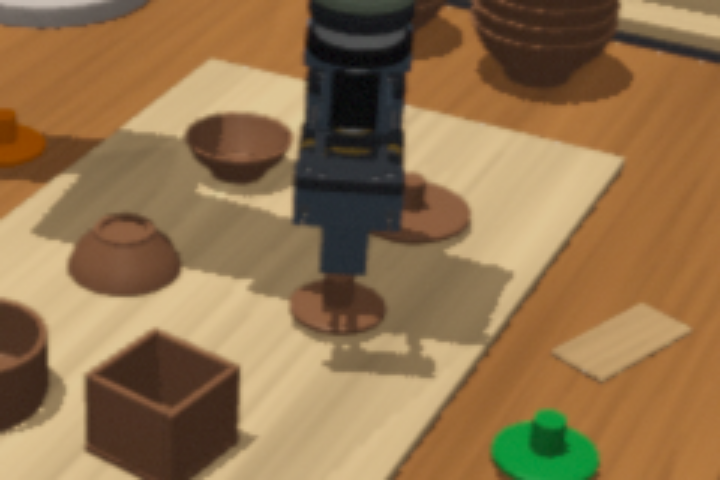

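View pics/w2.png

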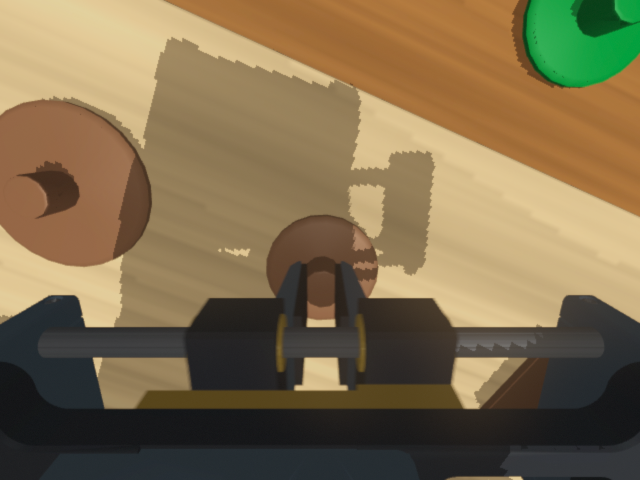

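The fingers straddle the knob at about (322,285) in the wrist view. In the scene view the tip looks higher than reported, so I check the tip height and force from the depth data.

```bash
python3 - <<'E'
from h import *; from cell import *
s=snapshot("scene");W=cloud(s); 
q=W[(np.hypot(W[:,0]-.645,W[:,1]-.107)<.06)]
u=np.array([-.383,.924]);v=np.array([.924,.383])
for z in np.arange(.02,.11,.006):
    p=q[abs(q[:,2]-z)<.003]
    if len(p): a=(p[:,:2]-[.645,.107])@np.c_[u,v]; print(round(z,3),len(p),'close axis',np.round([a[:,0].min(),a[:,0].max()],3),'width axis',np.round([a[:,1].min(),a[:,1].max()],3))
for i in range(4): g=get_state(); print(g["time_s"],g["gripper_width"],g["grip_force"],g["eef_pos"]); snapshot("wrist")
E
```

```text
0.02 52 close axis [-0.039  0.03 ] width axis [-0.038  0.032]
0.026 328 close axis [-0.041  0.03 ] width axis [-0.039  0.033]
0.032 37 close axis [-0.032  0.014] width axis [-0.034  0.028]
0.038 27 close axis [-0.015 -0.   ] width axis [-0.014  0.009]
0.044 23 close axis [-0.015  0.001] width axis [-0.014  0.008]
0.05 33 close axis [-0.015  0.002] width axis [-0.013  0.008]
0.056 12 close axis [-0.013 -0.006] width axis [-0.01   0.008]
0.062 29 close axis [-0.014 -0.007] width axis [-0.017  0.016]
0.068 35 close axis [-0.015 -0.006] width axis [-0.017  0.016]
0.074 38 close axis [-0.018 -0.007] width axis [-0.018  0.016]
0.08 31 close axis [-0.016 -0.007] width axis [-0.018  0.015]
0.086 37 close axis [-0.019 -0.01 ] width axis [-0.016  0.017]
0.092 34 close axis [-0.017 -0.009] width axis [-0.017  0.017]
0.098 19 close axis [-0.02  -0.011] width axis [-0.014  0.016]
4.3 0.0022620029771763493 0.0 [0.6446868  0.10847111 0.03399156]
4.35 0.0007111350736209894 0.0 [0.64467848 0.10843595 0.03397454]
4.4 0.00037977454007692983 0.0 [0.64469385 0.1084579  0.03398417]
4.45 0.0005223794479012361 0.0 [0.64468513 0.1084603  0.03398924]
```

The fingers have shut just above the knob: the real tips are at z ≈ 0.058, while the state says 0.034. The lid is undisturbed. I open, descend part way and measure the tip offset.

```bash
python3 -m pendant '[[[0,0,0,0,0],[0,0,0,0,0],[0,0,0,0,0],[0,0,0,0,0],[0,0,0,0,0],[0,0,0,0,0],[0,0,0,0,0],[0,0,0,0,0]]]';  python3 -m pendant '[[[0,-0.005,0,0,0],[0,-0.005,-0.02,0,0],[0,-0.005,-0.04,0,0],[0,-0.005,-0.04,0,0],[0,-0.005,-0.04,0,0]]]'
cat > tip.py <<'E'
from h import *; from cell import *
g=get_state(); c=g["eef_pos"][:2]; w,x,y,z=g["tool_rot"]; a=2*np.arctan2(y,x)-np.pi/2
u=np.array([np.cos(a),np.sin(a)]); v=np.array([-u[1],u[0]])
for n in("scene","wrist"):
    W=cloud(snapshot(n)); d=W[:,:2]-c; m=(abs(d@v)<.02)&(abs(d@u)<.075)&(W[:,2]>.03)&(W[:,2]<.3)
    p=W[m]; e=d[m]@u
    print(n)
    for z in np.arange(.032,.1,.004):
        k=abs(p[:,2]-z)<.002
        if k.sum()>3: print(round(z,3),k.sum(),np.round(np.percentile(e[k],[2,25,50,75,98]),3))
print(g["eef_pos"],np.degrees(a),g["gripper_width"],g["force"])
E
python3 tip.py
```

```text
time_s: 5.5
eef_pos: [0.6446, 0.1085, 0.0339]
tool_rot: [0.0, 0.981, 0.195, -0.0]
force: [0.5, -0.5, -0.1]
gripper_width: 0.0773
grip_force: 0.0
time_s: 6.12
eef_pos: [0.6447, 0.107, 0.0219]
tool_rot: [0.0, 0.981, 0.195, -0.0]
force: [0.5, 0.3, -0.7]
gripper_width: 0.0912
grip_force: 0.0
scene
0.048 13 [0.052 0.053 0.054 0.055 0.057]
0.052 18 [0.051 0.054 0.056 0.057 0.059]
0.056 31 [0.052 0.054 0.056 0.058 0.06 ]
0.06 24 [0.051 0.055 0.056 0.057 0.06 ]
0.064 22 [0.053 0.055 0.056 0.057 0.059]
0.068 25 [0.053 0.055 0.057 0.059 0.061]
0.072 21 [0.053 0.056 0.057 0.057 0.06 ]
0.076 28 [0.053 0.057 0.058 0.059 0.062]
0.08 25 [0.054 0.056 0.057 0.058 0.06 ]
0.084 27 [0.053 0.057 0.059 0.06  0.062]
0.088 26 [0.055 0.057 0.058 0.059 0.062]
0.092 18 [0.055 0.058 0.059 0.06  0.061]
0.096 28 [0.056 0.058 0.059 0.061 0.063]
wrist
0.032 91 [-0.019 -0.007 -0.001  0.006  0.025]
0.036 99 [-0.011 -0.005  0.001  0.006  0.011]
0.04 100 [-0.011 -0.005 -0.     0.006  0.01 ]
0.044 101 [-0.011 -0.006  0.     0.005  0.01 ]
0.048 294 [-0.048 -0.045  0.001  0.047  0.05 ]
0.052 810 [-0.049 -0.009 -0.     0.008  0.051]
0.056 1222 [-0.049 -0.006  0.     0.007  0.051]
0.06 358 [-0.053 -0.045  0.046  0.047  0.054]
0.064 358 [-0.053 -0.045 -0.044  0.047  0.055]
0.068 373 [-0.053 -0.045 -0.044  0.047  0.055]
0.072 387 [-0.054 -0.045 -0.044  0.047  0.055]
0.076 401 [-0.054 -0.045 -0.044  0.047  0.056]
0.08 405 [-0.055 -0.045  0.046  0.047  0.056]
0.084 420 [-0.055 -0.045  0.046  0.047  0.056]
0.088 449 [-0.055 -0.046  0.046  0.048  0.057]
0.092 503 [-0.055 -0.046 -0.044  0.047  0.057]
0.096 553 [-0.056 -0.046  0.046  0.048  0.057]
[0.6446804  0.10698974 0.02185316] -67.5485127897578 0.09124393627859329 [ 0.52288846  0.26363992 -0.693287  ]
```

Both cameras put the tips 24 mm above the reported TCP, so that offset gets allowed for. The knob is centred. Down 13 mm more, then close.

```bash
python3 -m pendant '[[[0,0,-0.022,0,0],[0,0,-0.043,0,0],[0,0,-0.043,0,0],[0,0,-0.043,0,0]]]';  python3 -m pendant '[[[0,0,0,0,0.6],[0,0,0,0,1],[0,0,0,0,1],[0,0,0,0,1],[0,0,0,0,1],[0,0,0,0,1],[0,0,0,0,1],[0,0,0,0,1]]]'; python3 -m pendant '[[[0,0,0.1,0,1],[0,0,0.4,0,1],[0,0,0.6,0,1],[0,0,0.6,0,1],[0,0,0.6,0,1],[0,0,0.6,0,1]]]'
```

```text
time_s: 6.72
eef_pos: [0.6447, 0.107, 0.009]
tool_rot: [0.0, 0.981, 0.195, -0.0]
force: [-0.3, 0.1, 0.7]
gripper_width: 0.0912
grip_force: 0.0
time_s: 7.72
eef_pos: [0.6447, 0.107, 0.0091]
tool_rot: [0.0, 0.981, 0.195, 0.0]
force: [-0.6, 0.2, 0.1]
gripper_width: 0.023
grip_force: 30.0
time_s: 8.48
eef_pos: [0.6435, 0.1068, 0.187]
tool_rot: [-0.0, 0.981, 0.195, -0.002]
force: [-0.0, -0.1, -1.7]
gripper_width: 0.0232
grip_force: 30.0
```

```bash
python3 -m pendant '[[[-0.07,-0.15,0,0,1],[-0.15,-0.32,0,0,1],[-0.23,-0.5,0,0,1],[-0.33,-0.7,0,0,1],[-0.41,-0.87,0,0,1],[-0.46,-0.97,0,0,1],[-0.46,-0.97,0,0,1]]]'; python3 -m pendant '[[[-0.07,-0.15,0,0,1],[-0.15,-0.32,0,0,1],[-0.18,-0.4,0,0,1],[-0.195,-0.438,0,0,1],[-0.195,-0.438,0,0,1],[-0.195,-0.438,0,0,1],[-0.195,-0.438,0,0,1],[-0.195,-0.438,0,0,1]]]'
cat > held.py <<'E'
# rim of held lid (flange top at given z) and jar rim, from wrist+top cloud
import sys
from h import *; from cell import *
g=get_state(); c=g["eef_pos"]; print(g["time_s"],np.round(c,4),g["gripper_width"])
J={'tall_jar':(.4477,-.3155,.08,.05),'wide_jar':(.4675,-.1153,.055,.062),'square_jar':(.609,-.1017,.065,.068)}
for n in("wrist","top","scene"):
    W=cloud(snapshot(n))
    print(n,'lid',fit(W,c[:2],c[2]+.019,float(sys.argv[2]),.005,0))
    x,y,h,r=J[sys.argv[1]]; print('   jar',fit(W,(x,y),h,r,.005))
E
python3 held.py tall_jar .045; python3 look.py w3
```

```text
time_s: 9.35
eef_pos: [0.5045, -0.1855, 0.1869]
tool_rot: [-0.001, 0.981, 0.193, -0.002]
force: [-0.6, 0.1, -1.5]
gripper_width: 0.0234
grip_force: 30.0
time_s: 10.35
eef_pos: [0.4485, -0.3148, 0.1891]
tool_rot: [0.0, 0.981, 0.195, 0.0]
force: [-0.8, -0.4, -0.0]
gripper_width: 0.0231
grip_force: 30.0
10.35 [ 0.4485 -0.3148  0.1891] 0.023051767782413583
wrist lid {'n': 5055, 'z': 208.3, 'circ': array([ 447.4, -316.1]), 'dia': 73.7, 'rect': array([ 451.1, -313.4]), 'wh': array([64.4, 69.7]), 'ang': 59.7}
   jar {'n': 779, 'z': 92.1, 'circ': array([ 446.9, -315.9]), 'dia': 71.3, 'rect': array([ 461.1, -310. ]), 'wh': array([36.6, 71.3]), 'ang': 22.4}
top lid {'n': 106, 'z': 207.8, 'circ': array([ 472.5, -301.6]), 'dia': 47.4, 'rect': array([ 475. , -299.8]), 'wh': array([12.2, 47. ]), 'ang': 35.2}
   jar {'n': 155, 'z': 92.6, 'circ': array([ 448.3, -313.6]), 'dia': 70.9, 'rect': array([ 453.2, -299.5]), 'wh': array([36.9, 70.9]), 'ang': 70.7}
scene lid {'n': 515, 'z': 206.4, 'circ': array([ 448.6, -318. ]), 'dia': 76.2, 'rect': array([ 453.4, -323.3]), 'wh': array([71.7, 61.5]), 'ang': 43.4}
   jar {'n': 299, 'z': 89.8, 'circ': array([ 445.2, -317.3]), 'dia': 75.9, 'rect': array([ 445.5, -317.4]), 'wh': array([70.8, 73. ]), 'ang': 58.6}
10.55 [ 0.4483 -0.3153  0.1892] [-0.22  0.35 -0.04] 0.023229512471847562
```

View pics/w3.png

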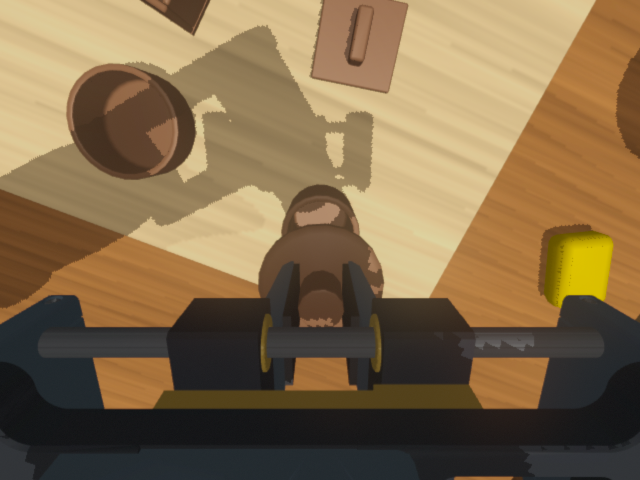

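The lid, centred on (320,280), is held level and hangs over the tall jar within about 1 mm. Lowering gently.

```bash
python3 -m pendant '[[[-0.003,0,-0.1,0,1],[-0.003,0,-0.2,0,1],[-0.003,0,-0.28,0,1],[-0.003,0,-0.31,0,1],[-0.003,0,-0.32,0,1],[-0.003,0,-0.325,0,1],[-0.003,0,-0.33,0,1],[-0.003,0,-0.33,0,1]]]'; python3 -m pendant '[[[0,0,-0.004,0,1],[0,0,-0.008,0,1],[0,0,-0.013,0,1],[0,0,-0.018,0,1],[0,0,-0.022,0,1],[0,0,-0.026,0,1],[0,0,-0.029,0,1],[0,0,-0.029,0,1]]]'; python3 held.py tall_jar .045
```

```text
time_s: 11.55
eef_pos: [0.4474, -0.3156, 0.0905]
tool_rot: [0.0, 0.981, 0.195, 0.0]
force: [0.1, -0.7, -0.4]
gripper_width: 0.023
grip_force: 30.0
time_s: 12.55
eef_pos: [0.4472, -0.3154, 0.0813]
tool_rot: [0.0, 0.981, 0.195, -0.0]
force: [0.9, -0.1, -1.6]
gripper_width: 0.023
grip_force: 30.0
12.55 [ 0.4472 -0.3154  0.0813] 0.023039395396628692
wrist lid {'n': 5044, 'z': 100.4, 'circ': array([ 446.2, -316.7]), 'dia': 73.7, 'rect': array([ 449.9, -313.9]), 'wh': array([64.4, 69.3]), 'ang': 60.2}
   jar {'n': 177, 'z': 95.2, 'circ': array([ 446.6, -316.6]), 'dia': 73.5, 'rect': array([ 464., -312.]), 'wh': array([36. , 73.5]), 'ang': 14.8}
top lid {'n': 74, 'z': 100.0, 'circ': array([ 471.4, -306. ]), 'dia': 50.2, 'rect': array([ 473.5, -304.5]), 'wh': array([19.1, 49.1]), 'ang': 36.4}
   jar {'n': 12, 'z': 95.6, 'circ': array([ 472.6, -303. ]), 'dia': 47.7, 'rect': array([ 475.3, -301.5]), 'wh': array([ 6.2, 47.7]), 'ang': 29.0}
scene lid {'n': 506, 'z': 98.6, 'circ': array([ 446.8, -318.6]), 'dia': 74.8, 'rect': array([ 451.8, -322.2]), 'wh': array([71.7, 62.2]), 'ang': 42.0}
   jar {'n': 205, 'z': 94.0, 'circ': array([ 446.6, -319. ]), 'dia': 75.7, 'rect': array([ 452.7, -323.8]), 'wh': array([71.8, 58.6]), 'ang': 37.9}
```

The flange top is at 100.4 mm and home is 99, with no contact force. Down the last millimetre, release, rise.

```bash
python3 -m pendant '[[[0,0,-0.002,0,1],[0,0,-0.004,0,1],[0,0,-0.004,0,1],[0,0,-0.004,0,0.75],[0,0,-0.004,0,0.5],[0,0,-0.004,0,0.3],[0,0,-0.004,0,0],[0,0,-0.004,0,0]]]'; python3 -m pendant '[[[0,0,0,0,0],[0,0,0,0,0],[0,0,0,0,0],[0,0,0,0,0]]]';python3 -m pendant '[[[0,0,0.1,0,0],[0,0,0.2,0,0],[0,0,0.38,0,0],[0,0,0.38,0,0],[0,0,0.38,0,0]]]'; python3 - <<'E'
from h import *; from cell import *
for n in("wrist","top","scene"):
    s=snapshot(n);W=cloud(s); print(fit(W,(.447,-.3155),.087,.05),fit(W,(.447,-.3155),.113,.03))
E
```

```text
time_s: 13.7
eef_pos: [0.4473, -0.3155, 0.0802]
tool_rot: [0.0, 0.981, 0.195, 0.0]
force: [-0.4, -0.7, -0.3]
gripper_width: 0.0603
grip_force: 0.0
time_s: 14.2
eef_pos: [0.4473, -0.3154, 0.0802]
tool_rot: [0.0, 0.981, 0.195, 0.0]
force: [-1.0, -0.7, 0.9]
gripper_width: 0.0907
grip_force: 0.0
time_s: 14.82
eef_pos: [0.4469, -0.3152, 0.1938]
tool_rot: [-0.0, 0.981, 0.195, -0.0]
force: [-0.4, 0.0, -0.7]
gripper_width: 0.0911
grip_force: 0.0
{'n': 4191, 'z': 99.2, 'circ': array([ 445.7, -316.8]), 'dia': 74.2, 'rect': array([ 445.7, -317. ]), 'wh': array([73.4, 73. ]), 'ang': 19.8} {'n': 610, 'z': 125.4, 'circ': array([ 445.9, -316.7]), 'dia': 23.8, 'rect': array([ 446. , -316.7]), 'wh': array([22.6, 23.2]), 'ang': 59.7}
{'n': 348, 'z': 99.0, 'circ': array([ 448.4, -315.5]), 'dia': 74.1, 'rect': array([ 455.6, -309.2]), 'wh': array([53.3, 73.4]), 'ang': 42.2} None
{'n': 566, 'z': 97.5, 'circ': array([ 447.9, -319.4]), 'dia': 76.2, 'rect': array([ 449.5, -319.6]), 'wh': array([71.6, 70.2]), 'ang': 43.5} {'n': 80, 'z': 123.5, 'circ': array([ 445.8, -318.8]), 'dia': 26.3, 'rect': array([ 446.4, -317.4]), 'wh': array([22.4, 24.5]), 'ang': 84.2}
```

Small lid is home: flange at 99.2 mm, knob top at 125.4 mm, level. Now the wide lid.

```bash
python3 -m pendant '[[[0.33,1,0,0,0],[0.33,1,0,0,0],[0.33,1,0,0,0],[0.33,1,0,0,0],[0.33,1,0,0,0],[0.33,1,0,0,0],[0.33,1,0,0,0]]]'; python3 -m pendant '[[[0.295,0.96,0,0,0],[0.295,0.96,0,0,0],[0.295,0.96,0,0,0],[0.295,0.96,0,0,0],[0.295,0.96,0,0,0],[0.295,0.96,0,0,0],[0.295,0.96,0,0,0],[0.295,0.96,0,0,0]]]'; python3 look.py w4 wide_lid wide_knob
```

```text
time_s: 15.85
eef_pos: [0.5457, -0.0155, 0.1931]
tool_rot: [0.0, 0.981, 0.195, -0.001]
force: [-0.2, -0.0, 0.2]
gripper_width: 0.0911
grip_force: 0.0
time_s: 16.85
eef_pos: [0.6348, 0.2702, 0.1944]
tool_rot: [0.0, 0.981, 0.193, -0.0]
force: [-0.4, -0.4, -0.2]
gripper_width: 0.0909
grip_force: 0.0
wide_lid {'n': 5915, 'z': 28.3, 'circ': array([632.2, 271.9]), 'dia': 101.7, 'rect': array([631.9, 272.2]), 'wh': array([101.1, 101. ]), 'ang': 68.3} [317.86172438 212.98757082]
wide_knob {'n': 401, 'z': 54.4, 'circ': array([632.4, 272.1]), 'dia': 23.6, 'rect': array([632.7, 272.3]), 'wh': array([22.5, 23. ]), 'ang': 18.8} [317.66906248 218.59914257]
16.9 [0.6348 0.2705 0.1946] [-0.18 -0.73  0.88] 0.09101852452024493
```

```bash
python3 -m pendant '[[[-0.003,0,-0.2,0,0],[-0.003,0,-0.4,0,0],[-0.003,0,-0.52,0,0],[-0.003,0,-0.58,0,0],[-0.003,0,-0.6,0,0],[-0.003,0,-0.617,0,0],[-0.003,0,-0.617,0,0],[-0.003,0,-0.617,0,0]]]';  python3 -m pendant '[[[0,0,0,0,0.6],[0,0,0,0,1],[0,0,0,0,1],[0,0,0,0,1],[0,0,0,0,1],[0,0,0,0,1],[0,0,0,0,1],[0,0,0,0,1]]]'; python3 -m pendant '[[[0,0,0.1,0,1],[0,0,0.4,0,1],[0,0,0.6,0,1],[0,0,0.6,0,1],[0,0,0.6,0,1],[0,0,0.6,0,1]]]'
```

```text
time_s: 17.9
eef_pos: [0.6345, 0.2729, 0.0102]
tool_rot: [-0.0, 0.981, 0.195, 0.001]
force: [-0.4, 0.0, -0.5]
gripper_width: 0.0912
grip_force: 0.0
time_s: 18.9
eef_pos: [0.6338, 0.2726, 0.0091]
tool_rot: [-0.0, 0.981, 0.195, -0.0]
force: [-0.2, 0.1, -0.1]
gripper_width: 0.0233
grip_force: 30.0
time_s: 19.65
eef_pos: [0.6327, 0.2721, 0.1866]
tool_rot: [0.0, 0.981, 0.195, -0.002]
force: [0.4, -0.4, -2.1]
gripper_width: 0.0233
grip_force: 30.0
```

```bash
python3 -m pendant '[[[-0.07,-0.15,0,0,1],[-0.14,-0.32,0,0,1],[-0.22,-0.5,0,0,1],[-0.3,-0.7,0,0,1],[-0.37,-0.87,0,0,1],[-0.42,-0.97,0,0,1],[-0.42,-0.97,0,0,1]]]'; python3 -m pendant '[[[-0.06,-0.15,0,0,1],[-0.11,-0.27,0,0,1],[-0.134,-0.322,0,0,1],[-0.134,-0.322,0,0,1],[-0.134,-0.322,0,0,1],[-0.134,-0.322,0,0,1],[-0.134,-0.322,0,0,1]]]'; python3 held.py wide_jar .06;
```

```text
time_s: 20.52
eef_pos: [0.5055, -0.0202, 0.1871]
tool_rot: [-0.0, 0.981, 0.193, -0.002]
force: [0.3, 0.8, -1.9]
gripper_width: 0.023
grip_force: 30.0
time_s: 21.4
eef_pos: [0.468, -0.1144, 0.189]
tool_rot: [-0.0, 0.981, 0.195, 0.0]
force: [0.1, 0.5, -2.4]
gripper_width: 0.0233
grip_force: 30.0
21.4 [ 0.468  -0.1144  0.189 ] 0.02333800102058606
wrist lid {'n': 11542, 'z': 208.3, 'circ': array([ 466.5, -115.5]), 'dia': 102.4, 'rect': array([ 472.6, -112.7]), 'wh': array([91.2, 92.9]), 'ang': 67.4}
   jar {'n': 779, 'z': 67.2, 'circ': array([ 479.5, -110.4]), 'dia': 94.2, 'rect': array([ 494.9, -104. ]), 'wh': array([35.6, 94.2]), 'ang': 22.4}
top lid {'n': 78, 'z': 207.5, 'circ': array([ 469. , -115.1]), 'dia': 101.2, 'rect': array([ 463.1, -101.5]), 'wh': array([100.5,  46.2]), 'ang': 24.6}
   jar {'n': 22, 'z': 67.2, 'circ': array([499.8, -79.5]), 'dia': 23.4, 'rect': array([498.7, -80.6]), 'wh': array([ 4.7, 23.4]), 'ang': 44.3}
scene lid {'n': 762, 'z': 206.3, 'circ': array([ 468.5, -117.7]), 'dia': 104.7, 'rect': array([ 470.7, -121.2]), 'wh': array([100.2,  92.9]), 'ang': 34.8}
   jar {'n': 305, 'z': 64.9, 'circ': array([ 464.7, -117.2]), 'dia': 106.3, 'rect': array([ 466.2, -116.9]), 'wh': array([ 99.9, 100.6]), 'ang': 2.7}
```

```bash
python3 -m pendant '[[[-0.005,0,-0.12,0,1],[-0.005,0,-0.25,0,1],[-0.005,0,-0.34,0,1],[-0.005,0,-0.38,0,1],[-0.005,0,-0.4,0,1],[-0.005,0,-0.41,0,1],[-0.005,0,-0.41,0,1]]]'; python3 -m pendant '[[[0,0,-0.004,0,1],[0,0,-0.008,0,1],[0,0,-0.013,0,1],[0,0,-0.018,0,1],[0,0,-0.023,0,1],[0,0,-0.028,0,1],[0,0,-0.033,0,1],[0,0,-0.033,0,1]]]'; python3 held.py wide_jar .06
```

```text
time_s: 22.42
eef_pos: [0.4667, -0.1152, 0.0667]
tool_rot: [0.0, 0.981, 0.195, 0.001]
force: [-0.6, 0.1, -1.4]
gripper_width: 0.0229
grip_force: 30.0
time_s: 23.42
eef_pos: [0.4661, -0.115, 0.056]
tool_rot: [-0.0, 0.981, 0.195, -0.0]
force: [0.0, 0.0, -1.7]
gripper_width: 0.0237
grip_force: 30.0
23.425 [ 0.4661 -0.115   0.056 ] 0.02368721356465353
wrist lid {'n': 11527, 'z': 75.3, 'circ': array([ 464.7, -116.2]), 'dia': 102.3, 'rect': array([ 470.5, -113.6]), 'wh': array([91.7, 93. ]), 'ang': 67.7}
   jar {'n': 342, 'z': 69.1, 'circ': array([ 464.7, -116.2]), 'dia': 102.3, 'rect': array([ 472.1, -111.3]), 'wh': array([86.3, 91.8]), 'ang': 67.4}
top lid {'n': 50, 'z': 75.2, 'circ': array([ 466.9, -115.2]), 'dia': 101.1, 'rect': array([ 460.1, -103.1]), 'wh': array([100.9,  33.3]), 'ang': 29.3}
   jar None
scene lid {'n': 767, 'z': 73.4, 'circ': array([ 467.2, -119.5]), 'dia': 104.4, 'rect': array([ 468.7, -122.1]), 'wh': array([100.3,  94.6]), 'ang': 31.6}
   jar {'n': 282, 'z': 69.8, 'circ': array([ 467.1, -118.6]), 'dia': 103.4, 'rect': array([ 468.5, -124.2]), 'wh': array([101.6,  89.2]), 'ang': 23.2}
```

```bash
python3 -m pendant '[[[0,0,-0.002,0,1],[0,0,-0.004,0,1],[0,0,-0.004,0,1],[0,0,-0.004,0,0.75],[0,0,-0.004,0,0.5],[0,0,-0.004,0,0.3],[0,0,-0.004,0,0],[0,0,-0.004,0,0]]]'; python3 -m pendant '[[[0,0,0,0,0],[0,0,0,0,0],[0,0,0,0,0],[0,0,0,0,0]]]';python3 -m pendant '[[[0,0,0.1,0,0],[0,0,0.2,0,0],[0,0,0.46,0,0],[0,0,0.46,0,0],[0,0,0.46,0,0]]]'; python3 - <<'E'
from h import *; from cell import *
for n in("wrist","top","scene"):
    s=snapshot(n);W=cloud(s); print(fit(W,(.4665,-.1155),.062,.062),fit(W,(.4665,-.1155),.088,.03))
E
```

```text
time_s: 24.58
eef_pos: [0.4662, -0.1151, 0.055]
tool_rot: [0.0, 0.981, 0.195, 0.0]
force: [0.1, 0.6, 0.5]
gripper_width: 0.0602
grip_force: 0.0
time_s: 25.08
eef_pos: [0.4662, -0.115, 0.055]
tool_rot: [0.0, 0.981, 0.195, -0.0]
force: [1.0, -1.2, -0.2]
gripper_width: 0.091
grip_force: 0.0
time_s: 25.7
eef_pos: [0.4669, -0.1152, 0.1942]
tool_rot: [0.001, 0.981, 0.195, 0.001]
force: [-0.5, -0.5, 0.2]
gripper_width: 0.0913
grip_force: 0.0
{'n': 7472, 'z': 74.4, 'circ': array([ 464.8, -116.4]), 'dia': 102.1, 'rect': array([ 465.1, -116.3]), 'wh': array([101.3, 101.1]), 'ang': 13.3} {'n': 522, 'z': 100.3, 'circ': array([ 465.3, -116.3]), 'dia': 23.7, 'rect': array([ 465.2, -116. ]), 'wh': array([22.9, 22.7]), 'ang': 22.0}
{'n': 88, 'z': 74.0, 'circ': array([503.7, -97.7]), 'dia': 47.2, 'rect': array([505.5, -96. ]), 'wh': array([19.5, 45.2]), 'ang': 48.3} None
{'n': 830, 'z': 72.4, 'circ': array([ 466.2, -119.6]), 'dia': 104.0, 'rect': array([ 467.6, -120.7]), 'wh': array([100.7,  97.6]), 'ang': 30.1} {'n': 64, 'z': 98.2, 'circ': array([ 465.8, -116.8]), 'dia': 26.5, 'rect': array([ 466.2, -117.5]), 'wh': array([22.4, 24. ]), 'ang': 53.1}
```

```bash
python3 -m pendant '[[[0.51,-0.563,0,-0.06,0],[0.51,-0.563,0,-0.06,0],[0.51,-0.563,0,-0.06,0],[0.51,-0.563,0,-0.06,0],[0.51,-0.563,0,-0.06,0],[0.51,-0.563,0,-0.06,0],[0.51,-0.563,0,-0.06,0]]]'; python3 look.py w5 square_lid bar; python3 -c "
from cell import *;import numpy as np;w,x,y,z=get_state()['tool_rot'];print(np.degrees(2*np.arctan2(y,x)))"
```

```text
time_s: 26.72
eef_pos: [0.6184, -0.2828, 0.1929]
tool_rot: [-0.0, 0.995, 0.102, -0.0]
force: [0.2, -0.9, -0.1]
gripper_width: 0.0911
grip_force: 0.0
square_lid {'n': 4270, 'z': 28.4, 'circ': array([ 617.1, -284.8]), 'dia': 107.7, 'rect': array([ 616.9, -284.6]), 'wh': array([78.6, 78. ]), 'ang': 11.8} [321.09517577 212.8284371 ]
bar {'n': 558, 'z': 54.1, 'circ': array([ 617.4, -284.7]), 'dia': 44.3, 'rect': array([ 617.4, -284.8]), 'wh': array([43.7, 13.6]), 'ang': 11.4} [321.00643303 218.9270683 ]
26.775 [ 0.6185 -0.2829  0.1933] [ 0.68 -0.87  0.81] 0.09136404886124166
11.69353331695214
```

Wide lid is home, with its flange at 74.2 mm (home is 74). The tool is aligned with the bar at 11.7°. Grasping the square lid.

```bash
python3 -m pendant '[[[0,0,-0.2,0,0],[0,0,-0.4,0,0],[0,0,-0.52,0,0],[0,0,-0.58,0,0],[0,0,-0.6,0,0],[0,0,-0.613,0,0],[0,0,-0.613,0,0],[0,0,-0.613,0,0]]]';  python3 -m pendant '[[[0,0,0,0,0.6],[0,0,0,0,1],[0,0,0,0,1],[0,0,0,0,1],[0,0,0,0,1],[0,0,0,0,1],[0,0,0,0,1],[0,0,0,0,1]]]'; python3 -m pendant '[[[0,0,0.1,0,1],[0,0,0.4,0,1],[0,0,0.6,0,1],[0,0,0.6,0,1],[0,0,0.6,0,1],[0,0,0.6,0,1]]]'
```

```text
time_s: 27.78
eef_pos: [0.6198, -0.2843, 0.0102]
tool_rot: [0.001, 0.995, 0.101, 0.001]
force: [0.2, 1.2, -0.4]
gripper_width: 0.091
grip_force: 0.0
time_s: 28.78
eef_pos: [0.6192, -0.2839, 0.0091]
tool_rot: [-0.0, 0.995, 0.101, -0.0]
force: [-0.6, 0.4, 1.0]
gripper_width: 0.0136
grip_force: 0.1
time_s: 29.52
eef_pos: [0.6181, -0.2834, 0.1868]
tool_rot: [-0.001, 0.995, 0.101, -0.002]
force: [-0.4, 0.2, -2.5]
gripper_width: 0.0136
grip_force: 30.0
```

```bash
python3 -m pendant '[[[-0.005,0.1,0,-0.02,1],[-0.015,0.25,0,-0.05,1],[-0.025,0.42,0,-0.09,1],[-0.03,0.53,0,-0.116,1],[-0.034,0.59,0,-0.116,1],[-0.034,0.607,0,-0.116,1],[-0.034,0.607,0,-0.116,1],[-0.034,0.607,0,-0.116,1]]]'; python3 held.py square_jar .06; python3 look.py w6
```

```text
time_s: 30.52
eef_pos: [0.609, -0.103, 0.1888]
tool_rot: [0.0, 0.997, -0.081, -0.0]
force: [0.9, -0.5, -1.1]
gripper_width: 0.0137
grip_force: 30.0
30.525 [ 0.609  -0.103   0.1888] 0.01370431086086141
wrist lid {'n': 7789, 'z': 208.2, 'circ': array([ 623.2, -106.3]), 'dia': 88.5, 'rect': array([ 623.5, -106.3]), 'wh': array([78.3, 45.4]), 'ang': 80.7}
   jar {'n': 906, 'z': 77.0, 'circ': array([ 629.3, -106.4]), 'dia': 80.3, 'rect': array([ 629.7, -106.2]), 'wh': array([76. , 30.3]), 'ang': 80.4}
top lid {'n': 237, 'z': 208.3, 'circ': array([ 577.3, -117.3]), 'dia': 42.1, 'rect': array([ 580.3, -117. ]), 'wh': array([40.3, 25.8]), 'ang': 80.8}
   jar {'n': 119, 'z': 77.1, 'circ': array([604.8, -99.8]), 'dia': 98.4, 'rect': array([ 604. , -100.7]), 'wh': array([76.5, 65.6]), 'ang': 79.7}
scene lid {'n': 648, 'z': 206.3, 'circ': array([ 607.5, -104. ]), 'dia': 108.5, 'rect': array([ 607.5, -104.3]), 'wh': array([80.7, 81. ]), 'ang': 81.1}
   jar {'n': 329, 'z': 74.8, 'circ': array([ 606. , -104.9]), 'dia': 107.2, 'rect': array([ 606.7, -104.5]), 'wh': array([80.7, 80.2]), 'ang': 80.4}
30.725 [ 0.609  -0.1025  0.189 ] [-1.12 -0.64 -1.1 ] 0.013693869527078852
```

View pics/w6.png

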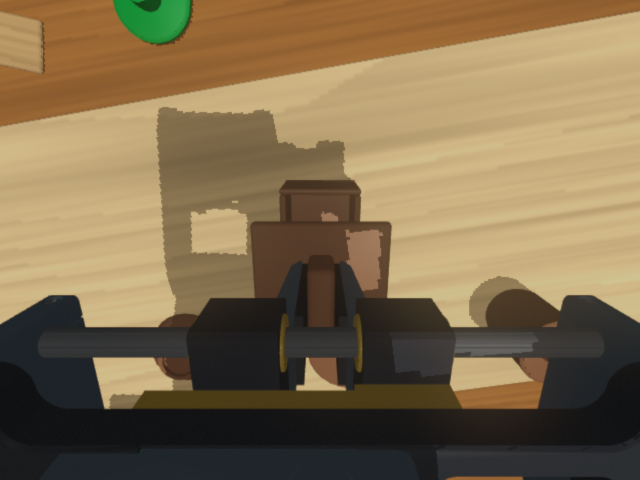

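The square lid, its front edge at row 222, is parallel to the jar (80.7° vs 80.4°). It is within about 1 mm. Lowering.

```bash
python3 -m pendant '[[[-0.002,0.003,-0.12,0,1],[-0.002,0.003,-0.25,0,1],[-0.002,0.003,-0.33,0,1],[-0.002,0.003,-0.36,0,1],[-0.002,0.003,-0.37,0,1],[-0.002,0.003,-0.375,0,1],[-0.002,0.003,-0.375,0,1],[-0.002,0.003,-0.375,0,1]]]'; python3 -m pendant '[[[0,0,-0.004,0,1],[0,0,-0.008,0,1],[0,0,-0.013,0,1],[0,0,-0.018,0,1],[0,0,-0.023,0,1],[0,0,-0.028,0,1],[0,0,-0.034,0,1],[0,0,-0.034,0,1]]]'; python3 held.py square_jar .06
```

```text
time_s: 31.72
eef_pos: [0.6088, -0.101, 0.0773]
tool_rot: [0.0, 0.997, -0.08, 0.001]
force: [0.9, -0.8, -1.7]
gripper_width: 0.0143
grip_force: 30.0
time_s: 32.72
eef_pos: [0.6082, -0.1009, 0.0662]
tool_rot: [0.0, 0.997, -0.08, -0.0]
force: [0.5, 0.1, -1.4]
gripper_width: 0.0139
grip_force: 30.0
32.725 [ 0.6082 -0.1009  0.0662] 0.013868332456137156
wrist lid {'n': 7794, 'z': 85.5, 'circ': array([ 622.5, -104.2]), 'dia': 88.3, 'rect': array([ 622.8, -104.2]), 'wh': array([78.3, 45.2]), 'ang': 80.7}
   jar {'n': 532, 'z': 76.0, 'circ': array([ 644. , -107.7]), 'dia': 76.5, 'rect': array([ 644.5, -107.8]), 'wh': array([76.5,  1.3]), 'ang': 80.5}
top lid {'n': 127, 'z': 85.8, 'circ': array([ 578.7, -112.6]), 'dia': 45.5, 'rect': array([ 581. , -112.8]), 'wh': array([44.4, 17.7]), 'ang': 88.5}
   jar None
scene lid {'n': 626, 'z': 83.8, 'circ': array([ 608.2, -104. ]), 'dia': 106.4, 'rect': array([ 606.8, -103.3]), 'wh': array([78.5, 82.7]), 'ang': 81.6}
   jar {'n': 247, 'z': 77.8, 'circ': array([ 607.7, -104.9]), 'dia': 104.8, 'rect': array([ 605.9, -104.8]), 'wh': array([75.9, 81.4]), 'ang': 82.1}
```

```bash
python3 -m pendant '[[[0,0,-0.002,0,1],[0,0,-0.0045,0,1],[0,0,-0.0045,0,1],[0,0,-0.0045,0,0.85],[0,0,-0.0045,0,0.6],[0,0,-0.0045,0,0.3],[0,0,-0.0045,0,0],[0,0,-0.0045,0,0]]]'; python3 -m pendant '[[[0,0,0,0,0],[0,0,0,0,0],[0,0,0,0,0],[0,0,0,0,0]]]';python3 -m pendant '[[[0,0,0.1,0,0],[0,0,0.2,0,0],[0,0,0.46,0,0],[0,0,0.46,0,0],[0,0,0.46,0,0]]]';python3 -m pendant '[[[-0.5,0.8,0.2,0,0],[-0.5,0.8,0.2,0,0],[-0.5,0.8,0.2,0,0],[-0.5,0.8,0.2,0,0],[-0.5,0.8,0.2,0,0],[-0.5,0.8,0.2,0,0]]]'; python3 - <<'E'
from h import *; from cell import *
for n in("top","scene"):
    s=snapshot(n);W=cloud(s); cv2.imwrite(f"pics/{n}9.png",s["img"][:,:,::-1])
    for c,h,r in(((.608,-.102),.072,.065),((.4665,-.1155),.062,.062),((.447,-.3155),.087,.05)): print(n,fit(W,c,h,r))
E
```

```text
time_s: 33.88
eef_pos: [0.6084, -0.101, 0.0651]
tool_rot: [0.0, 0.997, -0.08, 0.0]
force: [0.3, 0.4, -0.4]
gripper_width: 0.0509
grip_force: 0.0
time_s: 34.38
eef_pos: [0.6084, -0.101, 0.065]
tool_rot: [0.0, 0.997, -0.08, -0.0]
force: [-0.4, -0.1, 0.3]
gripper_width: 0.0899
grip_force: 0.0
time_s: 35.0
eef_pos: [0.6087, -0.101, 0.204]
tool_rot: [0.0, 0.997, -0.08, 0.001]
force: [-0.8, 0.4, -0.4]
gripper_width: 0.0911
grip_force: 0.0
time_s: 35.75
eef_pos: [0.4565, 0.1406, 0.2617]
tool_rot: [0.0, 0.997, -0.078, -0.001]
force: [0.1, -1.1, 0.3]
gripper_width: 0.0911
grip_force: 0.0
top {'n': 1080, 'z': 84.5, 'circ': array([ 608.4, -101.2]), 'dia': 106.4, 'rect': array([ 608.4, -100.9]), 'wh': array([78. , 78.6]), 'ang': 80.8}
top {'n': 1551, 'z': 74.4, 'circ': array([ 466.7, -115.9]), 'dia': 102.0, 'rect': array([ 467.1, -115.8]), 'wh': array([98.4, 99.6]), 'ang': 89.3}
top {'n': 782, 'z': 99.3, 'circ': array([ 448.1, -315.9]), 'dia': 74.8, 'rect': array([ 448. , -315.7]), 'wh': array([72.1, 72.9]), 'ang': 80.3}
scene {'n': 646, 'z': 82.5, 'circ': array([ 607. , -101.9]), 'dia': 106.7, 'rect': array([ 607.7, -103.1]), 'wh': array([81. , 78.6]), 'ang': 80.8}
scene {'n': 817, 'z': 72.4, 'circ': array([ 468. , -118.6]), 'dia': 104.3, 'rect': array([ 467.8, -121. ]), 'wh': array([100.2,  96.3]), 'ang': 31.5}
scene {'n': 582, 'z': 97.5, 'circ': array([ 447.9, -318. ]), 'dia': 75.3, 'rect': array([ 448.2, -319.3]), 'wh': array([70.5, 71.5]), 'ang': 43.0}
```

View pics/scene9.png

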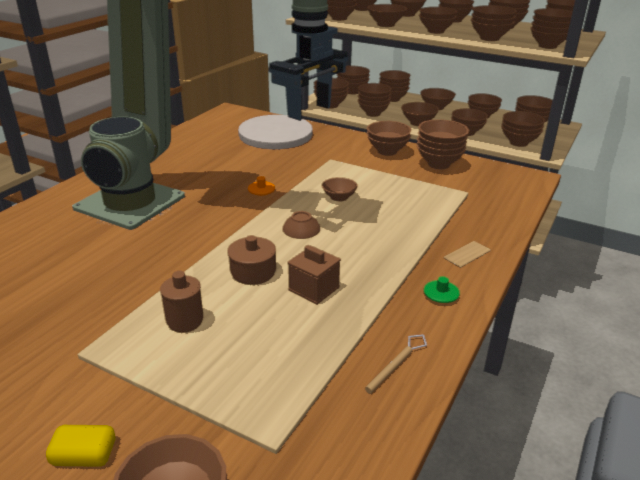

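The scene shows all three lids flat on their jars, at (182,285), (252,248) and (314,260). Heights match home, the bowls haven't moved, and the arm is clear. Handing in.

```bash
python3 -c "
from cell import *;print(hand_in())"
```

```text
the job is handed in; nothing more can be done
None
```

All three lids are home on their jars, placed small, wide, then square; the jars and bowls are where they stood, and I handed the job in at about 36 s (limit 88 s).

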